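# Test the spring hold-downs and sort out the tired ones

### The job

First clear the pine offcut off the plywood tray and lay it flat along the black rubber mat. Then, working from the robot's left to its right, press each spring hold-down's steel leaf at mid-span with the fingertips at about 10 N for half a second (never over 25 N) to judge its deflection: a sound leaf gives about 3 mm, a tired one about 9 mm. Set the sound hold-downs flat and upright on the floor of the plywood tray and the tired ones likewise in the bare metal pan, and leave the bystanders alone.

Things in the scene. Friction and masses are not known exactly. Their poses are not given: they have to be found in the camera images.
- hold_a: spring hold-down: hardwood foot 140 x 40 x 24 mm (x, y, z), at its -x end a heel 28 mm long, 60 mm high over all, bearing a steel leaf that sticks out over the foot to +x. 0.3 kg, centre of mass at x = -12 mm. Origin: centre of the foot's underside, z up, x from heel to free end. Grip the foot across its 40 mm, fingers beside the leaf. None if absent
- leaf_a: steel leaf of hold_a: sprung cantilever 112 x 26 x 4 mm rooted at the heel (here x = -56 mm), free at x = +56 mm, z up. Origin: top face at mid-span, unloaded 14 mm ahead of hold_a's origin and 57 mm above its underside. Under 10 N there it sinks 2.5 to 4.5 mm if sound, 8 to 12 mm if tired, and springs back
- hold_b: a spring hold-down like hold_a (sound or tired cannot be seen); None if absent
- leaf_b: the steel leaf of hold_b, as leaf_a; None if absent
- hold_c: a spring hold-down like hold_a (sound or tired cannot be seen); None if absent
- leaf_c: the steel leaf of hold_c, as leaf_a; None if absent
- hold_d: a spring hold-down like hold_a (sound or tired cannot be seen); None if absent
- leaf_d: the steel leaf of hold_d, as leaf_a; None if absent
- hold_e: a spring hold-down like hold_a (sound or tired cannot be seen); None if absent
- leaf_e: the steel leaf of hold_e, as leaf_a; None if absent
- hold_f: a spring hold-down like hold_a (sound or tired cannot be seen); None if absent
- leaf_f: the steel leaf of hold_f, as leaf_a; None if absent
- hold_g: a spring hold-down like hold_a (sound or tired cannot be seen); None if absent
- leaf_g: the steel leaf of hold_g, as leaf_a; None if absent
- hold_h: a spring hold-down like hold_a (sound or tired cannot be seen); None if absent
- leaf_h: the steel leaf of hold_h, as leaf_a; None if absent
- tray: plywood tray for the sound ones, fixed, 276 x 191 mm outside (x, y), floor 6 mm thick, rim 18 mm high and 8 mm thick. Origin: centre of the underside; z up. It stands on the robot's left or right
- pan: bare metal scrap pan for the tired ones, fixed, 276 x 191 mm outside (x, y), floor 6 mm thick, rim 18 mm high and 4 mm thick, a small wire handle at each x end. Origin: centre of the underside; z up. On the other side
- mat: thin black rubber mat, fixed on the bench, 120 x 280 x 3 mm (x, y, z). Origin: centre of the underside
- offcut: planed pine offcut 230 x 40 x 22 mm (x, y, z), 0.13 kg, at the start lying across the tray's rim, long way about along the tray's y. Origin: centre of the underside; z up
- glue: bystander: white glue bottle, 56 mm across, 150 mm tall. Origin: centre of the underside
- tin: bystander: paint tin, 80 mm across, 85 mm tall. Origin: centre of the underside
- screwdriver: bystander: screwdriver lying on the bench near the robot. Origin: under its middle

How it is judged:
By the outcome, as a careful person would: the job done as asked, in the order asked, and still so for the second after the job is handed in, with the robot touching nothing.
Of hold_a, hold_b only 1 to 1 are there at a start; the rules pass over those that are not, and their reading is None.
Of hold_c, hold_d only 1 to 1 are there at a start; the rules pass over those that are not, and their reading is None.
Of hold_e, hold_f only 1 to 1 are there at a start; the rules pass over those that are not, and their reading is None.
Of hold_g, hold_h only 1 to 1 are there at a start; the rules pass over those that are not, and their reading is None.
Of hold_c, hold_d, hold_e, hold_f only 3 to 4 are there at a start; the rules pass over those that are not, and their reading is None.
At some moment in a run one of hold_a, hold_b, hold_c, hold_d, hold_e, hold_f, hold_g, hold_h may be knocked a few centimetres aside while the robot is not near it.
It also fails if it takes over 210 s, if anything falls off the work surface, if the arm or the gripper's body presses on something with over 40 N, if the wrist force passes 120 N, or if a joint passes its speed limit or range.

### The arm

A 6-joint arm with a two-finger parallel gripper is mounted at the origin on the work surface. World frame = base frame: x ahead of the robot, y to its left, z up, the work surface at z = 0. Lengths are in m, angles in rad, forces in N, time in s.
With the tool pointing down it reaches from about 0.325 to 0.775 m from the base axis. Payload 5.5 kg.
Tool frame: the origin (TCP) lies between the finger pads; the fingertips stand 8 mm ahead of it and the grasp point (between the pads) lies 11 mm behind it (tcp_to_tips is the distance from the TCP to the fingertips, in m); z points along the fingers, y is the line along which they close (so a half turn about z gives the same grasp; the last joint's range is limited). The gripper opens to 88 mm and grips with 3 to 60 N. Pads are 20 mm wide; open, the fingers measure 115 mm over their backs; the gripper's body (75 mm by 178 mm) begins 61 mm behind the grasp point.
Start: joints at [-1.196, 0.091, 1.231, -0, 1.82, -0.057], TCP at [0.251, -0.545, 0.231] pointing down, gripper open.
Joint ranges: [-2.87, 2.87], [-0.86, 2.18], [0.17, 2.46], [-1.51, 4.65], [0.06, 2.69], [-2.65, 2.65]. Speed limits (rad/s): [2.57, 2.57, 3.01, 3.14, 3.14, 3.14].

### API

Orientations are given as a unit quaternion [w, x, y, z].
In Python, from bench import * gives the robot as it stands. Calls block until the motion is done:
- move_to(position, orientation): joint-space move of the TCP to a pose.
- move_l(position, speed=0.15, orientation=None): straight line of the TCP; orientation=None keeps the orientation; speed is the mean speed in m/s.
- movej(angles): joint-space move.
- gripper_open() and close(): open the fingers fully, or close them until they stop; the grip force is fixed at half the most.
- hold(seconds).
- inverse_kinematics(position, orientation): joint angles nearest the present ones, or None.
- state(): the state.
- get_image(name): name is "scene" or "top" or "wrist"; returns a dict with "frame" (384x512x3 uint8, blue, green, red), "depth" (384x512 float32, m along the optical axis (not along the pixel's ray), 0 where there is no reading), "camera_matrix" (3x3 intrinsics, pixels), "view" (4x4, takes a point from world to camera coordinates). Camera axes: x right, y up, looking along -z (the intrinsics and any distortion apply to the point x, -y, -z); pixel columns grow to the right and rows downward; lengths in m; the calibration is good to about 2 mm. The wrist camera is an equidistant fisheye: a pixel r from the principal point sees the ray r / f radians off the axis. A picture is of the moment at which its call begins.
A pose or a line that the arm cannot do raises IKError and nothing moves.
- job_done(): hands the job in; it is judged then, once.
The state is a dict: "time": time; "joint_pos": joint angles; "dq": joint speeds; "joint_torque": joint torques, N m; "ee_pos": TCP position; "ee_rot": TCP orientation; "ft_force": force on the tool from outside, world axes, zero at the start; "moment": the same for the moment, N m; "finger_gap": finger opening in m; "finger_force": force on a finger pad.
Only numpy, scipy, OpenCV 4.12 (cv2) and the standard library are available. Lean on these libraries where they do the work, as an engineer would, in place of code of your own. Each camera call takes 0.05 s, during which the arm holds its last target. There are 200 camera calls.

## Working session

There is one attempt and no reset: what is moved stays moved. The work goes in short steps, each a Python script; the robot and the scene stay as the last script left them, time stands still between calls to the robot, and variables do not carry over. Pictures are saved under pics/ and viewed, at most 14 in all, crops included, and the job is handed in when it is done.

```bash
ls; mkdir -p pics; python3 - <<'E'
from bench import *
import cv2,numpy as np
for n in("top","scene"):
    im=get_image(n); cv2.imwrite(f"pics/{n}0.png",im["frame"]); np.savez(f"{n}0.npz",**im)
    print(n,im["camera_matrix"],im["view"],(im["depth"]>0).mean(), [k for k in im])
s=state();print(s)
E
```

```text
pics
top [[411.27523922   0.         262.26572337]
 [  0.         411.27523922 192.51361383]
 [  0.           0.           1.        ]] [[-0.07218851 -0.99738288  0.00402512  0.01627015]
 [ 0.97504766 -0.06972136  0.21076289 -0.56156689]
 [-0.20993066  0.01913935  0.97752893 -1.10920749]
 [ 0.          0.          0.          1.        ]] 0.9960123697916666 ['frame', 'depth', 'camera_matrix', 'view']
scene [[448.98896385   0.         253.83021416]
 [  0.         448.98896385 185.29976567]
 [  0.           0.           1.        ]] [[-0.35332365  0.93548106  0.00613063  0.20582457]
 [-0.79528505 -0.30381079  0.5246148   0.38372954]
 [ 0.49262976  0.18048322  0.85131764 -1.52299724]
 [ 0.          0.          0.          1.        ]] 0.9961395263671875 ['frame', 'depth', 'camera_matrix', 'view']
{'time': 0.1, 'joint_pos': array([-1.19570376e+00,  9.17892785e-02,  1.23180534e+00,  2.62067308e-06,
        1.81977548e+00, -5.66937617e-02]), 'dq': array([ 8.63181930e-04, -1.20874616e-03, -4.24406969e-03, -8.20234496e-04,
       -1.21356942e-04, -5.55404913e-06]), 'joint_torque': array([ 1.90390740e-03, -4.47856987e+01, -4.07569957e+01,  6.99579972e-02,
        2.84191919e-02, -1.06215364e-04]), 'ee_pos': array([ 0.25100468, -0.54469134,  0.229594  ]), 'ee_rot': array([-8.77683644e-04,  9.76784995e-01,  2.14220174e-01, -1.39632749e-04]), 'ft_force': array([-0.08285823, -0.11989222,  1.11898355]), 'moment': array([ 0.0101616 ,  0.05499991, -0.00553795]), 'finger_force': 0.0, 'finger_gap': 0.08785123650431113}
```

View pics/top0.png

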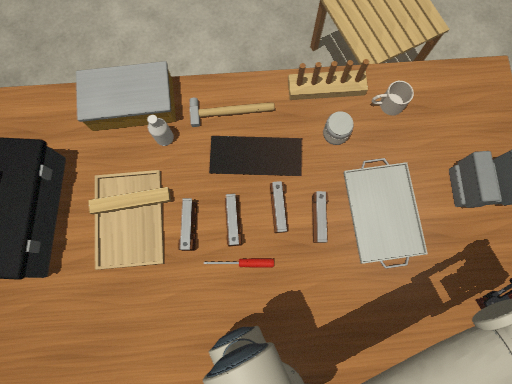

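View pics/scene0.png

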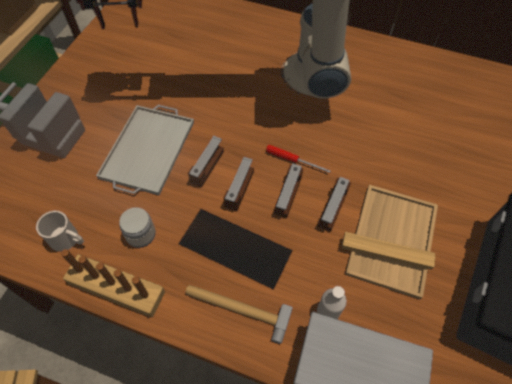

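```bash
cat > h.py <<'E'
import cv2,numpy as np
def pts(im):
    K,V,d=im["camera_matrix"],im["view"],im["depth"].astype(float)
    v,u=np.mgrid[:d.shape[0],:d.shape[1]]
    c=np.stack([(u-K[0,2])/K[0,0]*d,-(v-K[1,2])/K[1,1]*d,-d],-1)
    return (c-V[:3,3])@V[:3,:3]
def blobs(P,lo,hi,x=(.3,.8),y=(-.5,.5),amin=25):
    m=((P[...,2]>lo)&(P[...,2]<hi)&(P[...,0]>x[0])&(P[...,0]<x[1])&(P[...,1]>y[0])&(P[...,1]<y[1])).astype(np.uint8)
    n,l,st,_=cv2.connectedComponentsWithStats(m)
    out=[]
    for i in range(1,n):
        if st[i,4]<amin: continue
        q=P[l==i]; r=cv2.minAreaRect((q[:,:2]*1000).astype(np.float32))
        out.append((np.round(r[0],1),np.round(r[1],1),round(r[2],1),round(float(np.median(q[:,2])),4),st[i].tolist()))
    return out
E
python3 - <<'E'
import numpy as np,cv2
from h import *
for n in("top","scene"):
    im=np.load(n+"0.npz");P=pts(im)
    print(n,"bench z",np.median(P[200:300,260:300,2]))
    for lo,hi in((.047,.075),(.011,.032)):
        print(lo)
        for b in blobs(P,lo,hi):print(b)
im=np.load("top0.npz");f=im["frame"];P=pts(im)
cv2.imwrite("pics/c1.png",cv2.resize(f[165:260,80:340],None,fx=3,fy=3,interpolation=cv2.INTER_CUBIC))
m=(f.max(2)<45)&(P[...,2]<.02)&(P[...,0]>.4)&(P[...,0]<.8)&(abs(P[...,1])<.25)
print(cv2.minAreaRect((P[m][:,:2]*1000).astype(np.float32)))
E
```

```text
top bench z 0.0003372550415214336
0.047
(array([ 794.6, -449.9]), array([43.8,  8.3]), 87.8, 0.0613, [391, 104, 17, 6, 57])
(array([ 726.6, -254.1]), array([79.6, 37.2]), 63.1, 0.062, [325, 120, 27, 21, 130])
(array([755.5, 253.1]), array([26.2, 55.4]), 34.4, 0.0605, [153, 126, 18, 16, 73])
(array([520. , -71.5]), array([145.4,  39.8]), 3.0, 0.0566, [270, 181, 17, 51, 513])
(array([ 483.6, -183.9]), array([ 38., 143.]), 84.4, 0.0564, [314, 191, 14, 51, 518])
(array([493.3,  62.3]), array([ 39. , 143.4]), 88.0, 0.0564, [226, 194, 16, 51, 522])
(array([489.7, 196.2]), array([ 39.3, 144.5]), 85.8, 0.0566, [178, 198, 15, 52, 535])
0.011
(array([ 794.5, -450.3]), array([46.3,  9.7]), 89.6, 0.019, [387, 109, 17, 6, 40])
(array([798. , 163.6]), array([ 5. , 24.1]), 4.9, 0.0217, [191, 122, 9, 4, 25])
(array([ 721.3, -248.2]), array([71.6, 23.3]), 57.1, 0.0229, [323, 130, 23, 14, 56])
(array([752.1, 254.9]), array([22.4, 53.7]), 23.3, 0.0214, [156, 133, 17, 13, 51])
(array([ 489.9, -378. ]), array([322.6, 192.8]), 3.9, 0.0172, [344, 158, 84, 110, 742])
(array([627.9, 371.5]), array([ 70.2, 19
[... 1534 characters left out ...]
])
(array([ 486.7, -184.6]), array([ 42.1, 140.2]), 85.7, 0.022, [188, 146, 36, 40, 299])
(array([526. , -55.1]), array([ 38.9, 143. ]), 79.9, 0.0217, [223, 167, 31, 43, 245])
(array([502.3,  67.4]), array([126. ,  40.4]), 0.2, 0.0223, [273, 178, 28, 39, 239])
(array([465.5, 369.6]), array([167.2, 191.8]), 1.4, 0.0167, [356, 185, 81, 67, 567])
(array([497.6, 196.1]), array([ 40. , 125.6]), 85.6, 0.0225, [318, 189, 29, 41, 258])
(array([ 764.9, -244.8]), array([33.4, 78.6]), 45.9, 0.0224, [125, 228, 30, 19, 109])
(array([625.1, 364.7]), array([ 79.1, 228.9]), 2.9, 0.0175, [341, 246, 92, 52, 683])
((590.6728515625, 88.63613891601562), (138.89511108398438, 339.1431579589844), 75.59966278076172)
```

View pics/c1.png

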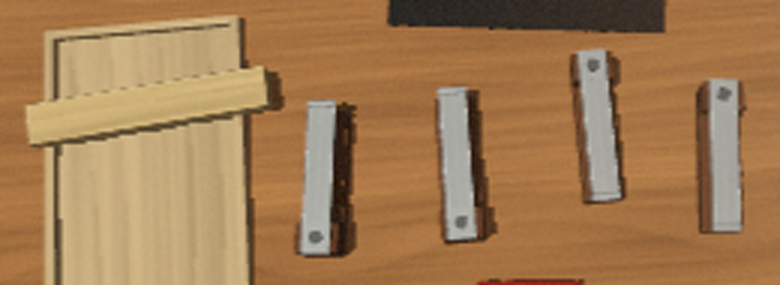

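```bash
cat >> h.py <<'E'
from scipy.spatial.transform import Rotation as Ro
def quat(a):
    y=np.array([np.cos(a),np.sin(a),0]);z=np.array([0,0,-1.])
    q=Ro.from_matrix(np.stack([np.cross(y,z),y,z],1)).as_quat()
    return q[[3,0,1,2]]
def longaxis(r):
    """long-axis angle (rad, in (-pi/2,pi/2]) of a blob tuple, world frame"""
    b=cv2.boxPoints((tuple(map(float,r[0])),tuple(map(float,r[1])),r[2]))
    e=max((b[1]-b[0],b[2]-b[1]),key=np.linalg.norm)
    a=np.arctan2(e[1],e[0]); return (a+np.pi/2)%np.pi-np.pi/2
def best(pos,a):
    """orientation of the two half turns with joint 6 nearest the middle"""
    from bench import inverse_kinematics
    c=[]
    for k in(0,np.pi):
        q=inverse_kinematics(pos,quat(a+k))
        if q is not None:c.append((abs(q[5]),k))
    return quat(a+min(c)[1])
E
python3 - <<'E'
import numpy as np,cv2
from h import *
for n in("top","scene"):
    im=np.load(n+"0.npz");P=pts(im);f=im["frame"].astype(int)
    print(n)
    for nm,lo,hi,x,y in(("off",.034,.046,(.5,.75),(.22,.52)),("tray",.009,.05,(.3,.8),(.22,.55)),("pan",.009,.03,(.3,.8),(-.52,-.24))):
        for b in blobs(P,lo,hi,x,y,60):print(nm,b[:4],np.degrees(longaxis(b)))
    m=((f.max(2)<60)&(P[...,2]<.015)&(P[...,0]>.56)&(P[...,0]<.78)&(abs(P[...,1])<.2)).astype(np.uint8)
    m=cv2.morphologyEx(m,cv2.MORPH_OPEN,np.ones((7,7)))
    r=cv2.minAreaRect((P[m>0][:,:2]*1000).astype(np.float32)); print("mat",r,np.degrees(longaxis(r)))
    for b in blobs(P,.054 if n=="top" else .052,.063,(.38,.64),(-.25,.25)):print("hold",b[:4],np.degrees(longaxis(b)))
E
```

```text
top
off (array([572.4, 360.2]), array([ 42.1, 229.8]), 5.7, 0.0398) -84.29999
tray (array([752.5, 254.6]), array([22.7, 54.2]), 24.0, 0.0275) -65.999954
tray (array([523. , 359.1]), array([276.7, 230.2]), 0.9, 0.0337) 0.90000033
pan (array([ 489.9, -378. ]), array([322.6, 192.8]), 3.9, 0.0168) 3.8999968
mat ((692.0250244140625, 1.8115081787109375), (246.80044555664062, 119.11405944824219), 84.02729797363281) 84.02728
hold (array([519.7, -72.3]), array([145. ,  38.2]), 4.4, 0.0571) 4.4000006
hold (array([ 483.3, -185.7]), array([ 37.1, 142.8]), 86.6, 0.0568) -3.4000065
hold (array([493.2,  63.4]), array([ 36.7, 143.1]), 88.1, 0.0569) -1.9000014
hold (array([489.2, 192.7]), array([ 38.2, 145.4]), 82.5, 0.057) -7.500005
scene
off (array([573.7, 361.6]), array([ 42.9, 231. ]), 5.7, 0.0386) -84.299995
tray (array([522.7, 359.5]), array([281. , 231.2]), 1.8, 0.0331) 1.7999938
pan (array([ 491.5, -377.9]), array([323.5, 195.5]), 4.2, 0.0152) 4.1999993
mat ((690.9978637695312, -12.074005126953125), (275.1310119628906, 117.37617492675781), 84.25818634033203) 84.25817
hold (array([ 483.6, -185.6]), array([ 38.1, 145.8]), 87.3, 0.0555) -2.699994
hold (array([520.8, -69.5]), array([146.2,  38.4]), 2.0, 0.0556) 2.0000021
hold (array([494.6,  64.1]), array([ 39.5, 147.5]), 87.2, 0.0556) -2.8000019
hold (array([490.6, 199.6]), array([ 38.3, 147.3]), 88.2, 0.0559) -1.8000007
```

```bash
python3 - <<'E'
import numpy as np,cv2
from h import *
from bench import *
im=np.load("top0.npz");K=im["camera_matrix"];V=im["view"];R=V[:3,:3];o=-R.T@V[:3,3]
P=pts(im);f=im["frame"].astype(int)
g=f.max(2);m=(g<60).astype(np.uint8);m[:130]=0;m[180:]=0;m[:,:200]=0;m[:,310:]=0
m=cv2.morphologyEx(m,cv2.MORPH_OPEN,np.ones((5,5)))
c=max(cv2.findContours(m,0,2)[0],key=cv2.contourArea)
W=[]
for u,v in c[:,0]:
    d=R.T@np.array([(u-K[0,2])/K[0,0],-(v-K[1,2])/K[1,1],-1]);W.append((o+d*(.003-o[2])/d[2])[:2]*1000)
r=cv2.minAreaRect(np.array(W,np.float32));print("mat",r,np.degrees(longaxis(r)))
mc=np.array(r[0])/1000; ma=longaxis(r)-np.pi/2
if abs(r[1][0]-280)<15 or abs(r[1][1]-280)<15:
    a=np.radians(5.7);p=np.array([.573,.361])
    h=.12+.1
    q=best([*p,h],a);move_to([*p,h],q);
    move_l([*p,.032],.15);close();s=state();print("grip",s["finger_gap"],s["finger_force"],s["ee_pos"],s["time"])
    if s["finger_gap"]>.03:
        move_l([*p,.25],.2)
        print("mat yaw",np.degrees(ma))
        ma=(ma+np.pi/2)%np.pi-np.pi/2
        q=best([*mc,.25],ma)
        move_to([*mc,.25],q);move_l([*mc,.03],.15)
        im=get_image("scene");cv2.imwrite("pics/s1.png",im["frame"])
        s=state();print(s["ee_pos"],s["ft_force"],s["finger_gap"],s["time"])
E
```

```text
mat ((692.1219482421875, 0.34710693359375), (249.48776245117188, 117.78690338134766), 84.23038482666016) 84.230385
```

```bash
ls pics
```

```text
c1.png
scene0.png
top0.png
```

```bash
python3 - <<'E'
import numpy as np,cv2
from h import *
im=np.load("top0.npz");K=im["camera_matrix"];V=im["view"];R=V[:3,:3];o=-R.T@V[:3,3];P=pts(im)
print(o,im["depth"][156,255])
for u,v in((210,137),(302,138),(301,175),(209,174)):print(P[v,u]*1000, im["frame"][v,u])
im=np.load("scene0.npz");P=pts(im);f=im["frame"].astype(int)
for u,v in ((203,212),(290,250),(268,284),(181,243)):print(P[v,u]*1000,f[v,u])
E
```

```text
[ 0.31587233 -0.00169613  1.20257438] 1.2529136
[7.59930193e+02 1.22638598e+02 2.50947485e-01] [ 64 111 161]
[ 737.37173078 -159.96966731   -1.79885324] [ 47  71 108]
[ 618.73321778 -145.34781065    4.05130377] [ 52  71 103]
[643.59641107 131.42078318  -3.5621517 ] [ 64 110 161]
[ 628.29270887 -131.99524866    4.77082748] [33 37 40]
[647.75273293 126.41270253  -0.92535293] [32 39 48]
[756.67425229 103.85184508   2.54785001] [30 31 35]
[ 732.76917725 -149.0933564     2.27479142] [32 35 37]
```

```bash
python3 - <<'E'
import numpy as np,cv2
from h import *
from bench import *
mc=np.array([.691,-.0125]);ma=np.radians(-5)
a=np.radians(5.7);p=np.array([.573,.361])
up=[*p,.22];move_to(up,best(up,a))
move_l([*p,.032],.15);close();s=state();print("grip",s["finger_gap"],s["finger_force"],s["ee_pos"],s["time"])
if s["finger_gap"]>.03:
    move_l([*p,.25],.2)
    up=[*mc,.25];move_to(up,best(up,ma));move_l([*mc,.03],.15)
    im=get_image("scene");cv2.imwrite("pics/s1.png",im["frame"])
    s=state();print(s["ee_pos"],s["ft_force"],s["finger_gap"],s["time"])
E
```

```text
grip 0.03993879792091318 29.99958872795105 [0.57296711 0.36099258 0.0319538 ] 5.6583
[ 0.69173055 -0.01258478  0.03144103] [ 1.41722277  0.22583671 -2.07296093] 0.03984381800761198 10.025
```

```bash
python3 - <<'E'
import numpy as np,cv2
from h import *
from bench import *
mc=[.691,-.0125];b=state()["ft_force"][2]
for z in(.020,.0185,.0175,.0168,.016,.0155):
    move_l([*mc,z],.04);hold(.1);s=state();print(z,s["ee_pos"][2],s["ft_force"][2]-b)
    if s["ft_force"][2]-b>2:break
gripper_open();move_l([*mc,.25],.2)
p=[.42,0,.40];move_to(p,best(p,np.pi/2))
for n in("top","scene"):
    im=get_image(n);np.savez(n+"1.npz",**im);P=pts(im);print(n)
    for b in blobs(P,.02,.035,(.6,.8),(-.18,.18)):print("off",b[:4],np.degrees(longaxis(b)))
    for b in blobs(P,.009,.03,(.33,.7),(.22,.55),60):print("tray",b[:4],np.degrees(longaxis(b)))
    cv2.imwrite(f"pics/{n}1.png",im["frame"])
print(state()["time"])
E
```

```text
0.02 0.019961896863130053 0.28040268664869483
0.0185 0.0185297235759938 0.26823627339674827
0.0175 0.017488501072016174 0.9513410702602232
0.0168 0.01695913147609801 1.3188161922308235
0.016 0.016936533319716306 7.718427198808453
top
off (array([701.4, -12.5]), array([227.7,  19.2]), 84.8, 0.0247) 84.79998
tray (array([523. , 370.4]), array([277.6, 194. ]), 0.8, 0.0173) 0.79999954
scene
off (array([692.1, -11.3]), array([229.4,  41.3]), 85.1, 0.0234) 85.100006
tray (array([523.1, 370.9]), array([280.7, 191.9]), 1.0, 0.0162) 0.9999943
15.5417
```

View pics/scene1.png

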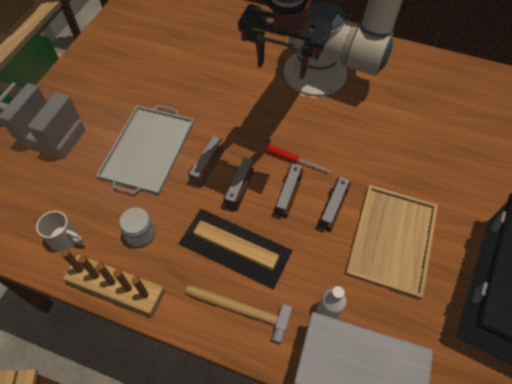

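```bash
cat >> h.py <<'E'
def holds(names=("scene",),save=None):
    from bench import get_image
    out={}
    for n in names:
        P=pts(get_image(n))
        for b in blobs(P,.054 if n=="top" else .052,.066,(.38,.64),(-.26,.26),150):
            out.setdefault(n,[]).append((b[0]/1000,longaxis(b),b[1]))
        out.setdefault(n,[]).sort(key=lambda t:-t[0][1])
    return out
def press(xy,a):
    from bench import move_to,move_l,hold,state
    p=lambda z:[xy[0],xy[1],z]
    move_to(p(.13),best(p(.13),a));move_l(p(.071),.1);hold(.2)
    F=lambda:np.mean([(hold(.02),state()["ft_force"][2])[1] for _ in range(4)])
    b=F();z=.071;L=[]
    while z>.047:
        z-=.0008;move_l(p(z),.03);f=F()-b;L.append((state()["ee_pos"][2],f))
        if f>8.3:break
    L=np.array(L);s=L[L[:,1]>1.2];k=np.polyfit(s[:,0],s[:,1],1);
    zt=s[-1,0]+(10-s[-1,1])/k[0] if len(s)>2 else z
    z-=np.clip(s[-1,0]-zt,-.001,.0015);move_l(p(z),.03);fs=[]
    for _ in range(7):hold(.1);fs.append(state()["ft_force"][2]-b)
    z10=state()["ee_pos"][2]
    move_l(p(.13),.15)
    print("press",xy,"contact z",round(-k[1]/k[0],4),"N/mm",-k[0]/1000,"F",np.round(fs,1),"sink mm",1000*(-k[1]/k[0]-z10),"t",state()["time"])
E
python3 - <<'E'
from h import *
from bench import *
H=holds(("top","scene"))
for n in H:
    for h in H[n]:print(n,h[0],np.degrees(h[1]),h[2])
close();print(state()["finger_gap"])
h=H["scene"][0];
xy=h[0]+.014*np.array([np.cos(h[1]),np.sin(h[1])])+[-.0007,-.0015]
press(xy,h[1]+np.pi/2)
E
```

```text
top [0.4896 0.195 ] -3.5000005 [ 36.3 144.3]
top [ 0.4832 -0.1847] -7.3000035 [ 31.4 143.5]
scene [0.4913 0.1991] -1.4000043 [ 38.3 147.8]
scene [0.4951 0.0664] -0.40000317 [ 39.9 146.4]
scene [ 0.5217 -0.0651] -0.90000033 [ 37.4 144.9]
scene [ 0.4848 -0.1858] -1.000008 [ 36.7 143.9]
0.0006561855339404887
press [0.50459582 0.19725795] contact z 0.0653 N/mm 2.9728261161371448 F [10.7  9.8 10.3 10.3 10.4  9.   9.4] sink mm 3.3001773818617517 t 25.9917
```

```bash
python3 - <<'E'
from h import *
from bench import *
for i,sg in((1,1),(2,-1),(3,-1)):
    H=holds()["scene"]
    if len(H)!=4:
        print([h[0] for h in H]);break
    h=H[i];print(i,h[0])
    xy=h[0]+sg*.014*np.array([np.cos(h[1]),np.sin(h[1])])+[-.0007,-.0015]
    press(xy,h[1]+np.pi/2)
p=[.42,0,.40];move_to(p,best(p,np.pi/2))
H=holds(("top","scene"))
for n in H:
    for h in H[n]:print(n,h[0],np.degrees(h[1]),h[2])
E
```

```text
1 [0.4937 0.0681]
press [0.50698772 0.06718626] contact z 0.0651 N/mm 1.29836172853681 F [9.8 9.4 9.6 8.7 9.8 9.1 9.4] sink mm 7.384036748121319 t 34.6083
2 [ 0.5214 -0.0668]
press [ 0.50670173 -0.0680801 ] contact z 0.0651 N/mm 1.1548941705366031 F [ 9.5  9.7  9.5  9.5  8.5 10.   9.7] sink mm 8.128636342164292 t 45.45
3 [ 0.4933 -0.1835]
press [ 0.4786491  -0.18382851] contact z 0.0653 N/mm 4.454670824159104 F [ 9.1  9.   9.6 10.1  8.9  8.8 10.2] sink mm 2.0766905959600512 t 52.0917
top [0.4897 0.1973] -1.699993 [ 36.4 144.8]
top [ 0.4835 -0.1866] -5.0999928 [ 31.6 143.2]
scene [0.4906 0.1996] -1.699993 [ 38.6 146.2]
scene [0.5303 0.0492] 1.9000014 [146.4  38.2]
scene [ 0.5218 -0.0654] -1.4000043 [ 38.1 145.1]
scene [ 0.4848 -0.1813] -5.300001 [ 37.9 147.1]
```

```bash
cat >> h.py <<'E'
BOX={"tray":(np.array([.523,.3706]),np.radians(.9)),"pan":(np.array([.4907,-.378]),np.radians(4))}
def besta(pos,a):
    q=best(pos,a);y=Ro.from_quat(q[[1,2,3,0]]).as_matrix()[:,1];return q,np.arctan2(y[1],y[0])
def pickplace(xy,phi,box,dx):
    from bench import move_to,move_l,close,gripper_open,hold,state
    d=lambda t:np.array([np.cos(t),np.sin(t)])
    p=xy-.012*d(phi);up=[*p,.2]
    q,a0=besta(up,phi+np.pi/2);gripper_open();move_to(up,q);move_l([*p,.014],.15);close()
    s=state();print("grip",s["finger_gap"],s["ee_pos"],s["time"])
    if not .036<s["finger_gap"]<.044:return False
    move_l([*p,.2],.2);print("lifted gap",state()["finger_gap"])
    c,yaw=BOX[box];t=c+dx*d(yaw)
    q,a1=besta([*t,.2],yaw);f=phi+a1-a0
    w=t-.012*d(f);move_to([*w,.2],q);move_l([*w,.030],.15);hold(.2);b=state()["ft_force"][2]
    for z in np.arange(.0225,.0165,-.0008):
        move_l([*w,z],.03);hold(.08);s=state()
        if s["ft_force"][2]-b>3:break
    print("set at z",s["ee_pos"],"F",s["ft_force"][2]-b);gripper_open();move_l([*w,.2],.2);print("t",state()["time"]);return True
E
python3 - <<'E'
from h import *
from bench import *
h=holds()["scene"][0];print(h)
print(pickplace(h[0]+[-.0007,-.0015],h[1],"tray",-.058))
for h in holds()["scene"]:print(h)
cv2.imwrite("pics/s2.png",get_image("scene")["frame"])
E
```

```text
(array([0.4902, 0.1942]), np.float32(-0.1274091), array([ 37.2, 147.8]))
grip 0.040132798214142625 [0.47759696 0.19446731 0.0139706 ] 59.3
lifted gap 0.040086987202946366
set at z [0.46482141 0.38169505 0.02000686] F 6.765338453110114
t 67.1417
True
(array([0.5308, 0.0493]), np.float32(0.03141594), array([147.,  38.]))
(array([ 0.5208, -0.0688]), np.float32(0.054105163), array([145.9,  36.6]))
(array([ 0.4846, -0.1822]), np.float32(-0.12217307), array([ 36.7, 143.5]))
```

View pics/s2.png

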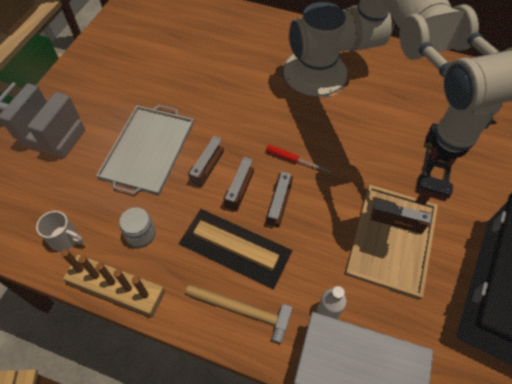

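```bash
python3 - <<'E'
from h import *
from bench import *
for box,dx,n,sg in(("pan",-.058,3,0),("pan",.058,2,np.pi),("tray",.058,1,np.pi)):
    H=holds()["scene"];print([np.round(h[0],3) for h in H])
    if len(H)!=n:break
    h=H[0]
    if not pickplace(h[0]+[-.0007,-.0015],h[1]+sg,box,dx):break
else:
    p=[.36,-.0,.40];move_to(p,best(p,np.pi/2))
for n in("scene","top"):cv2.imwrite(f"pics/{n}3.png",get_image(n)["frame"])
E
```

```text
[array([0.531, 0.055]), array([ 0.521, -0.066]), array([ 0.484, -0.188])]
grip 0.039883500830861056 [0.51799804 0.05200505 0.01398704] 70.9667
lifted gap 0.040368661315650894
set at z [ 0.43372175 -0.39406023  0.01998459] F 6.940251791004983
t 79.2917
[array([ 0.522, -0.066]), array([ 0.484, -0.187])]
grip 0.040047085563602036 [ 0.53298405 -0.06764116  0.01397476] 83.7
lifted gap 0.04015139582934774
set at z [ 0.54775011 -0.36200859  0.01999487] F 7.086068408690419
t 91.8333
[array([ 0.484, -0.186])]
grip 0.04039982011023227 [ 0.49516046 -0.18717867  0.01395904] 95.9167
lifted gap 0.04052303389840144
set at z [0.58083055 0.38351625 0.01999645] F 5.418779504822796
t 104.3
```

View pics/scene3.png

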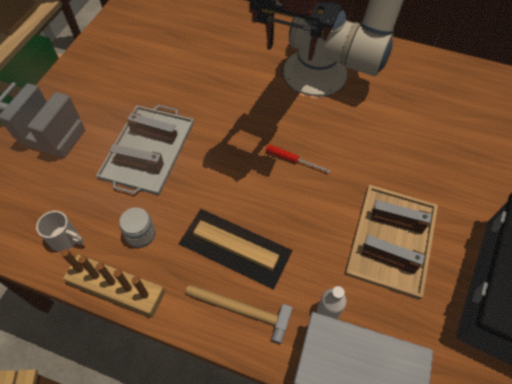

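View pics/top3.png

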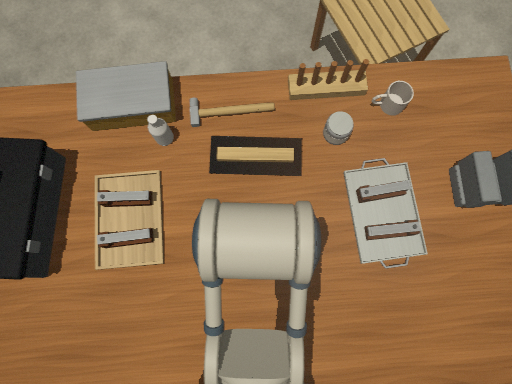

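Both views show two hold-downs in the tray (top view 125,198 and 125,237), two in the pan (384,190 and 392,230), and the offcut lying on the mat (255,155). I'll check the leaf heights, then hand in.

```bash
python3 - <<'E'
from h import *
from bench import *
P=pts(get_image("top"));ok=0
for y in((.24,.5),(-.5,-.24)):
    for b in blobs(P,.055,.075,(.38,.66),y,100):
        print(b[:4]);ok+=abs(b[3]-.063)<.004 and max(b[1])<152
print(ok)
if ok==4:print(job_done())
E
```

```text
(array([578. , 370.7]), array([143.7,  38.8]), 85.8, 0.0627)
(array([462.5, 369.1]), array([ 39.5, 145.3]), 0.4, 0.0627)
(array([ 547.5, -376. ]), array([ 39.8, 145.5]), 5.7, 0.0621)
(array([ 432.4, -383. ]), array([ 39.5, 146.1]), 2.0, 0.0622)
4
the job is handed in; nothing more can be done
None
```

The job is handed in: the offcut lies flat along the mat, the two sound hold-downs (first and fourth from the left) stand in the plywood tray, and the two tired ones (second and third) stand in the metal pan.

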